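# Select a range and hold the load dial at its third step

### The job

On the load tester, turn the selector knob one click clockwise, from its first position into its second, and let go of it. Then press the lever of the spring-return load dial down past its first two clicks to the third click, no further, and keep holding it there: your job finishes with the fingers still holding the lever down at the third click. Leave the loose things on and around the tester alone.

Things in the scene. Friction and masses are not known exactly. Their poses are not given: they have to be found in the camera images.
- base_plate: Aluminium base plate of the load tester, 180 x 280 x 12 mm (own x, y, z), fixed to the bench. Origin: centre of its underside. Its x axis points away from the robot within 0.35 rad. Two grey modules with the same axes are fixed on it with their origins at own y = +80 and -80 mm; either may be the left one.
- selector_module: Selector module: grey box 100 x 96 x 45 mm fixed on the base plate, a black bar knob in the middle of its top. Origin: centre of its underside, 12 mm above the bench; the knob's upright axis passes through it.
- selector_grip (a point): Middle of the selector knob's bar, on the knob's axis, 80 mm above the bench. The knob: a disc of 42 mm diameter (top 67 mm above the bench) carrying a bar 14 mm wide, 40 mm long and 25 mm high (67 to 92 mm above the bench). In the first position the bar lies along the module's x axis, its white line toward the robot.
- selector (a joint): Angle of the selector knob, rad, growing clockwise seen from above. Detents (clicks) at 0, 0.6, 1.2 and 1.8; starts in the first (0). Turning it to the next takes about 0.1 N m and once past half way (0.3) the knob drops into the next one and stays there.
- dial_module: Load dial module: grey box 40 mm high, on it two aluminium cheek discs (64 mm diameter, top 119 mm above the bench, 48 mm over both) and a black drum between them with a lever toward the robot. Origin: underside, 12 mm above the bench; the box spans x = 0 to +85 mm, y = -48 to 48 mm, nothing but the base plate is below the lever, which swings in the own x-z plane (y = 0).
- dial_axis (a point): Dial axis: at the module's x = +30 mm, y = 0, 87 mm above the bench, level, along the module's y axis.
- dial_bar (a point): Centre of the black round cross bar at the lever's end, 90 mm from the dial axis: 14 mm diameter, 44 mm long along the module's y axis; press it down from above. Height above the bench: 130 mm at rest, 105 mm at the first click, 78 mm at the second, 52 mm at the third. Four index lugs on each cheek rim show these lever directions; the lowest, longest one is the third click.
- dial (a joint): Angle of the load dial, rad: 0 at rest, growing as the lever is pressed down; the lever stands (0.5 - angle) above level. Clicks at 0.3, 0.6 and 0.9, hard stop at 1.2. A spring turns it fully back from anywhere when let go (0.36 N m at rest, 0.77 N m at the third click: 4 to 10 N downward at the bar, the clicks adding or taking about 1.4 N).
- screwdriver: Loose screwdriver with a red and black handle, 118 mm long, lying near the bench's front edge. Leave alone.
- red_pen: Loose red pen, 129 mm long, lying near the bench's front edge. Leave alone.
- usb_stick: Loose blue USB stick, 52 mm long, lying on the base plate between the modules, near its front. Leave alone.
- paste_jar: Loose white jar with a green lid, 47 mm diameter, 44 mm high (top 56 mm above the bench), standing on the base plate between the modules. Leave alone.

How it is judged:
On the way, in this order (a step that is already met when the one before it is completed fails the run):
1. the selector knob stands in its second position, let go of, and the dial is at rest (value of joint selector between 0.45 and 0.75 rad and value of joint dial below 0.1 rad and contact force between the fingers and selector_module below 0.2 N), for 0.2 s.
2. the dial is held at its third click (value of joint dial between 0.78 and 1.02 rad and contact force between the fingers and dial_module above 1.5 N), for 0.3 s.
At the end, for the whole second after the job is handed in: The fingers hold the lever down (over 1.5 N) with the dial steady at its third click, 0.9 rad within 0.12; the selector stands free in its second position, 0.6 rad within 0.15; the loose things lie within 30 mm of where they were (all of step 2 and value of joint selector between 0.45 and 0.75 rad and velocity of joint dial between -0.1 and 0.1 rad/s and contact force between the arm and selector_module below 0.2 N and distance of each of screwdriver, red_pen, usb_stick, paste_jar from where it was at the start of the episode below 0.03 m); the arm keeps its last pose, push and grip.
It fails at once if the selector is turned beyond its second position toward the third (value of joint selector above 0.95 rad).
It fails at once if the dial is pressed on well past its third click (value of joint dial above 1.08 rad).
It fails at once if the dial is pressed before the selector is set (value of joint dial above 0.2 rad and value of joint selector below 0.4 rad).
It fails at once if a loose thing beside the tester is moved over 30 mm (not (distance of each of screwdriver, red_pen, usb_stick, paste_jar from where it was at the start of the episode below 0.03 m)).
It also fails if it takes over 38 s, if anything falls off the work surface, if the arm or the gripper's body presses on something with over 40 N, if the wrist force passes 120 N, or if a joint passes its speed limit or range.

### The arm

A 6-joint arm with a two-finger parallel gripper is mounted at the origin on a cart in front of the work surface, level with it; the furniture and walls round the work are solid. World frame = base frame: x ahead of the robot, y to its left, z up, the work surface at z = 0. Lengths are in m, angles in rad, forces in N, time in s.
With the tool pointing down it reaches from about 0.35 to 0.85 m from the base axis. Payload 8.1 kg.
Tool frame: the origin (TCP) lies on the mounting face of the last link; the fingertips stand 186 mm ahead of it and the grasp point (between the pads) lies 167 mm ahead of it (robot.finger_overhang is the distance from the TCP to the fingertips, in m); z points along the fingers, y is the line along which they close (so a half turn about z gives the same grasp; the last joint's range is limited). The gripper opens to 93 mm and grips with 3 to 60 N. Pads are 15 mm wide; open, the fingers measure 128 mm over their backs; the gripper's body (75 mm by 188 mm) begins 65 mm behind the grasp point.
Start: joints at [1.066, 0.13, 1.488, -0, 1.523, -0.085], TCP at [0.245, 0.548, 0.405] pointing down, gripper open.
Joint ranges: [-2.96, 2.96], [-0.89, 2.26], [0.02, 2.5], [-1.34, 4.48], [0, 2.73], [-2.66, 2.66]. Speed limits (rad/s): [2.39, 2.39, 2.79, 3.14, 3.14, 3.14].

### API

Orientations are given as a rotation vector (axis times angle).
In Python, from plant import readout, read_camera, get_calibration, job, robot gives the robot as it stands.
- The arm moves only by the shell command python3 -m handwheel 'ROWS' [FORCE]. ROWS is JSON, a list of rows, each a list of 5 numbers: the shift along the world's x, y, z in cm, then the turn about the world's z in rad, then the closure, from 0 (fully open) to 1 (shut). In form: [[tx, ty, tz, spin, gripper], ...]. A call has 1 to 10 rows; each row shifts and turns the commanded pose from where the row before left it; what a row does not reach is not made up. A row lasts 1/8 s, in which the tool goes at most 62.5 mm and 10.7 degrees, less where a joint would pass 70% of its speed; a pose out of reach is approached as far as the arm can. A call is refused whole if a number of a shift passes 6.25 or a number of a turn 0.188, either way. A call with a gripper value outside its range is refused whole. The fingers move at their own pace and stop on an object; FORCE is the grip in N (left out, the last holds). Time passes only in rows, so rows that do not move let the fingers close. It gives the time, the measured TCP pose, the force, the opening and the grip force at its end, in the units of the state.
- readout.read_state(): the state, without advancing time (a new reading comes with each control period).
- read_camera(name): name is "scene" or "top" or "wrist"; returns the picture (480x640x3 uint8, red, green, blue); there is no depth.
- get_calibration(name): a dict with "fovy" (degrees; the focal length in pixels is half the picture's height over the tangent of half this angle, whatever the lens; pixels are square), "cx", "cy" (the principal point, pixels), "pose" (4x4, takes a point from camera to world coordinates). Camera axes: x right, y down, z forward; pixel columns grow to the right and rows downward; lengths in m; the calibration is good to about 2 mm. A picture is of the moment at which its call begins: read the wrist's pose just before it. get_calibration takes no time and is no camera call; for the wrist camera it gives the pose at the moment of the call.
- job.close_job(): hands the job in; it is judged then, once.
The state is a dict: "t": time; "q": joint angles; "dq": joint speeds; "joint_torque": joint torques, N m; "tool_pos": TCP position; "orientation": TCP orientation; "force": force on the tool from outside, world axes, zero at the start; "wrist_torque": the same for the moment, N m; "opening": finger opening in m; "gripper_force": force on a finger pad.
Only numpy, scipy, OpenCV 4.12 (cv2) and the standard library are available. Lean on these libraries where they do the work, as an engineer would, in place of code of your own. Each camera call takes 0.05 s, during which the arm holds its last target. There are 200 camera calls.

## Working session

There is one attempt and no reset: what is moved stays moved. The work goes in short steps, Python scripts to look and compute and a shell command to move; the robot and the scene stay as the last step left them, time stands still between calls to the robot, and variables do not carry over. Pictures are saved under pics/ and viewed, at most 10 in all, crops included, and the job is handed in when it is done.

```bash
mkdir -p pics; ls
python3 - <<'E'
from plant import readout, read_camera, get_calibration, robot
import cv2
s=readout.read_state(); print({k:s[k] for k in('t','tool_pos','orientation','opening','force')})
for n in('scene','top'):
    im=read_camera(n); cv2.imwrite(f'pics/{n}0.png',im[:,:,::-1]); c=get_calibration(n); print(n,c)
E
```

```text
pics
{'t': 0.0, 'tool_pos': array([0.2444138 , 0.54770888, 0.4037112 ]), 'orientation': array([-6.54518124e-01, -3.07210702e+00,  2.70535880e-03]), 'opening': 0.09326249258013324, 'force': array([ 0.27865158,  0.01158023, -0.14591461])}
scene {'fovy': 47.782336516801756, 'cx': 318.8258737860373, 'cy': 240.56496979774343, 'pose': array([[ 0.81729253, -0.3468964 ,  0.46010412,  0.09547694],
       [-0.57606286, -0.51070972,  0.63822187, -0.71933393],
       [ 0.01358278, -0.78666287, -0.61723337,  0.61505313],
       [ 0.        ,  0.        ,  0.        ,  1.        ]])}
top {'fovy': 51.412451468162054, 'cx': 318.79503561560614, 'cy': 234.195027181279, 'pose': array([[ 0.00587679, -0.98821505,  0.15295908,  0.36646798],
       [-0.99984013, -0.00322366,  0.01758762, -0.1771051 ],
       [-0.01688726, -0.15303798, -0.98807601,  1.03667019],
       [ 0.        ,  0.        ,  0.        ,  1.        ]])}
```

View pics/scene0.png

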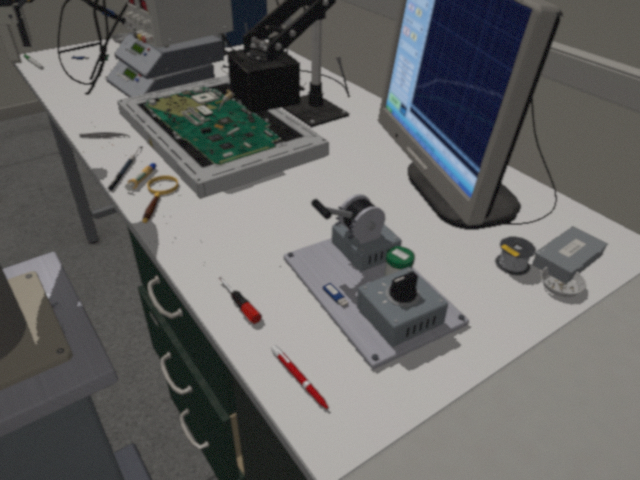

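View pics/top0.png

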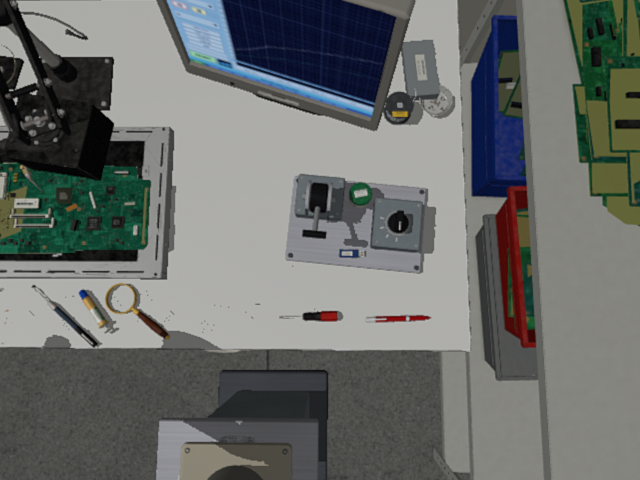

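The dial module is the left one: its bar is at about (314,234) in the top view and the knob at (400,222). The screwdriver and pen lie in front, at about (320,316) and (400,318). Next I'll segment and cast rays.

```bash
cat > h.py <<'E'
import numpy as np, cv2
from plant import get_calibration
def ray(c,u,v):
    f=240/np.tan(np.radians(c['fovy']/2)); P=c['pose']
    return P[:3,3],P[:3,:3]@np.array([(u-c['cx'])/f,(v-c['cy'])/f,1])
def onz(c,u,v,z):
    o,d=ray(c,u,v); return o+d*(z-o[2])/d[2]
def proj(c,p):
    f=240/np.tan(np.radians(c['fovy']/2)); P=c['pose']
    q=P[:3,:3].T@(np.asarray(p)-P[:3,3]); return np.array([c['cx']+f*q[0]/q[2],c['cy']+f*q[1]/q[2]])
E
python3 - <<'E'
from h import *
im=cv2.imread('pics/top0.png'); c=get_calibration('top')
g=cv2.cvtColor(im,cv2.COLOR_BGR2GRAY)
# black blobs inside tester
m=np.zeros_like(g); m[170:275,285:430]=(g[170:275,285:430]<45)*255
n,l,st,ce=cv2.connectedComponentsWithStats(m)
for i in range(1,n):
    if st[i,4]>25:
        pts=np.argwhere(l==i)[:,::-1].astype(np.float32); print(st[i],ce[i],cv2.minAreaRect(pts))
for y,x in ((190,300),(190,410),(240,400),(200,385),(265,330),(150,250)): print((x,y),im[y,x])
w=(g>150)|(g<0)
k=cv2.resize(im[165:280,280:435],None,fx=5,fy=5,interpolation=cv2.INTER_CUBIC); cv2.imwrite('pics/topcrop.png',k)
E
```

```text
[309 183  19  30 460] [318.35217391 196.66521739] ((318.1557312011719, 197.28689575195312), (17.20178985595703, 28.971437454223633), 5.19442892074585)
[350 191   6  13  26] [351.30769231 197.38461538] ((351.1206970214844, 197.5517578125), (12.998673439025879, 3.156820774078369), 68.19859313964844)
[388 211  21  22 316] [398.07911392 221.67088608] ((398.50006103515625, 222.00003051757812), (19.091880798339844, 20.50609588623047), 45.0)
[303 230  23   8 140] [313.95714286 233.62857143] ((313.9851379394531, 233.6485137939453), (22.388336181640625, 6.069726943969727), 5.710593223571777)
(300, 190) [109 107  99]
(410, 190) [139 134 133]
(400, 240) [106 102  96]
(385, 200) [106 103  95]
(330, 265) [171 174 174]
(250, 150) [169 172 173]
```

View pics/topcrop.png

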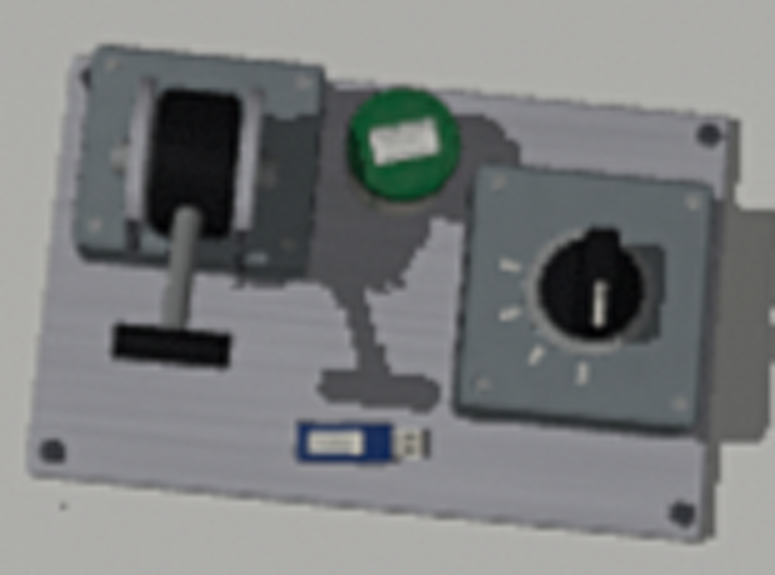

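The enlarged top view shows the four corners of the selector box top at crop (477,165), (712,187), (693,432) and (455,412). The knob disc is centred at about (592,288) and the lever bar at about (171,346). Next: cast these onto their planes and cross-check them.

Run:
```python
from h import *
c=get_calibration('top'); P=lambda x,y:(280+(x+.5)/5-.5,165+(y+.5)/5-.5)
np.set_printoptions(precision=4,suppress=True)
b=np.array([onz(c,*P(*p),.057) for p in((477,165),(712,187),(693,432),(455,412))])[:,:2]
pl=np.array([onz(c,*P(*p),.012) for p in((78,55),(738,118),(710,540),(30,472))])[:,:2]
for n,r in(('box',b),('plate',pl)):
    print(n,r.mean(0),[np.linalg.norm(r[i]-r[(i+1)%4]) for i in range(4)], 
     'yaw', [np.arctan2(*( (a-d)[::-1])) for a,d in((r[0],r[3]),(r[1],r[2]))],[np.arctan2(-(a-d)[0],(a-d)[1]) for a,d in((r[0],r[1]),(r[3],r[2]))])
print('disc',onz(c,*P(592,288),.067))
bar=onz(c,313.98,233.65,.135);print('bar',bar)
y=float(input()) if 0 else 0
for yaw in(-.08,-.10,-.12):
    R=np.array([[np.cos(yaw),-np.sin(yaw)],[np.sin(yaw),np.cos(yaw)]])
    pc=pl.mean(0); print(yaw,'sel',pc+R@[0,-.08],'dialaxis',pc+R@[.03,.08],'bar',pc+R@[.03-.09*np.cos(.5),.08])
```

```text
box [ 0.5387 -0.314 ] [np.float64(0.09422378223275507), np.float64(0.09928237382153139), np.float64(0.09393170802242137), np.float64(0.10048465276639615)] yaw [np.float64(-0.09787698490488977), np.float64(-0.10094543656842109)] [np.float64(-0.09384469989793547), np.float64(-0.08102689902355215)]
plate [ 0.5484 -0.2387] [np.float64(0.279445207662644), np.float64(0.17825791063363225), np.float64(0.2806789924647324), np.float64(0.17852075153706662)] yaw [np.float64(-0.0983325801263861), np.float64(-0.0914143684121086)] [np.float64(-0.09666567698670707), np.float64(-0.09572135706922737)]
disc [ 0.541  -0.3158  0.067 ]
bar [ 0.507  -0.1522  0.135 ]
-0.08 sel [ 0.542  -0.3185] dialaxis [ 0.5847 -0.1614] bar [ 0.5059 -0.1551]
-0.1 sel [ 0.5404 -0.3183] dialaxis [ 0.5862 -0.1621] bar [ 0.5076 -0.1542]
-0.12 sel [ 0.5388 -0.3181] dialaxis [ 0.5877 -0.1629] bar [ 0.5093 -0.1534]
```

```bash
python3 -m handwheel '[[1.6,-4.8,0,0.04,0],[1.6,-4.8,0,0.04,0],[1.6,-4.8,0,0.04,0],[1.6,-4.8,0,0.04,0],[1.6,-4.8,0,0.04,0],[1.6,-4.8,0,0.04,0],[1.6,-4.8,0,0.04,0],[1.6,-4.8,0,0.04,0],[1.6,-4.8,0,0,0],[1.6,-4.8,0,0,0]]' 20; python3 -m handwheel '[[1.6,-4.8,0,0,0],[1.6,-4.8,0,0,0],[1.6,-4.8,0,0,0],[1.6,-4.8,0,0,0],[1.6,-4.8,0,0,0],[1.6,-4.8,0,0,0],[0,0,0,0,0],[0,0,0,0,0]]'
```

```text
t: 1.35
tool_pos: [0.4046, 0.0663, 0.4046]
orientation: [0.157, 3.138, 0.0]
force: [0.3, 0.5, -1.5]
opening: 0.0933
gripper_force: 0.0
t: 2.35
tool_pos: [0.5003, -0.22, 0.4041]
orientation: [-0.158, -3.136, -0.002]
force: [0.2, 0.2, 0.2]
opening: 0.093
gripper_force: 0.0
```

```bash
python3 -m handwheel '[[2,-4.8,0,0,0],[2,-4.8,0,0,0],[0,0,-3,0,0],[0,0,0,0,0],[0,0,0,0,0]]'
python3 - <<'E'
from h import *
from plant import read_camera
c=get_calibration('wrist'); im=read_camera('wrist')[:,:,::-1].copy()
print(c['pose'].round(4),c['fovy'])
cv2.imwrite('pics/w1.png',im); print(proj(c,[.540,-.316,.092]),proj(c,[.540,-.316,.067]))
E
```

```text
t: 2.98
tool_pos: [0.5406, -0.3149, 0.3757]
orientation: [0.155, 3.137, -0.0]
force: [0.5, 0.3, 0.4]
opening: 0.0931
gripper_force: 0.0
[[ 9.800e-02  9.590e-01  2.658e-01  4.676e-01]
 [ 9.952e-01 -9.450e-02 -2.600e-02 -3.078e-01]
 [ 2.000e-04  2.670e-01 -9.637e-01  3.550e-01]
 [ 0.000e+00  0.000e+00  0.000e+00  1.000e+00]] 59.869692856937085
[317.23894539 239.71688801] [317.37542118 230.35808701]
```

View pics/w1.png

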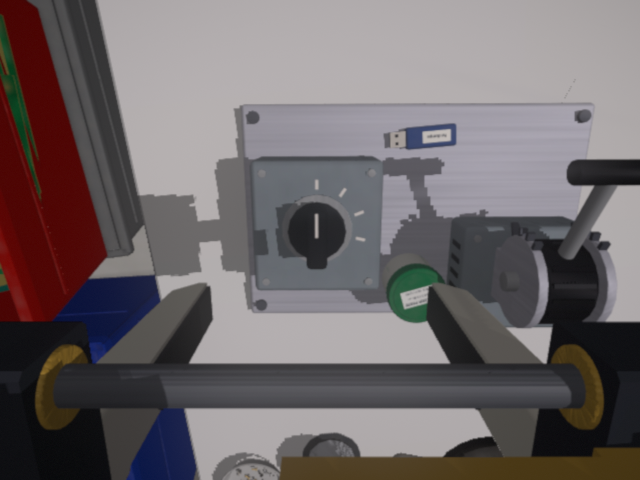

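The wrist view shows the knob disc at (317,230), where I predicted it, and the bar is aligned with the image vertical. Descend and grip.

```bash
python3 -m handwheel '[[0,0,-3,0,0],[0,0,-3,0,0],[0,0,-3,0,0],[0,0,-2.5,0,0],[0,0,0,0,0],[0,0,0,0,0.5],[0,0,0,0,1],[0,0,0,0,1],[0,0,0,0,1],[0,0,0,0,1]]' 20; python3 -m handwheel '[[0,0,0,0,1],[0,0,0,0,1],[0,0,0,0,1],[0,0,0,0,1]]'
```

```text
t: 4.28
tool_pos: [0.5405, -0.3161, 0.2598]
orientation: [0.157, 3.138, -0.0]
force: [-0.7, 0.1, -0.1]
opening: 0.0474
gripper_force: 0.0
t: 4.78
tool_pos: [0.5405, -0.3164, 0.2598]
orientation: [0.157, 3.138, -0.001]
force: [0.5, -2.2, -1.1]
opening: 0.0141
gripper_force: 20.0
```

```bash
python3 -m handwheel '[[0,0,0,-0.1,1],[0,0,0,-0.1,1],[0,0,0,-0.1,1],[0,0,0,-0.1,1],[0,0,0,-0.1,1],[0,0,0,-0.1,1],[0,0,0,0,1],[0,0,0,0,1]]'
```

```text
t: 5.78
tool_pos: [0.5405, -0.3163, 0.2597]
orientation: [1.074, 2.952, -0.001]
force: [0.4, -2.3, -2.0]
opening: 0.0138
gripper_force: 20.0
```

```bash
python3 -m handwheel '[[0,0,0,0,0],[0,0,0,0,0],[0,0,0,0,0],[0,0,0,0,0],[0,0,0,0,0],[0,0,0,0,0],[0,0,3,0,0],[0,0,3,0,0],[0,0,3,0,0],[0,0,3,0,0]]'; python3 -m handwheel '[[0,0,1,0,0],[0,0,0,0,0],[0,0,0,0,0]]'
python3 - <<'E'
from h import *
from plant import read_camera
c=get_calibration('wrist'); im=read_camera('wrist')[:,:,::-1].copy()
cv2.imwrite('pics/w2.png',im)
g=cv2.cvtColor(im,cv2.COLOR_BGR2GRAY)
u,v=proj(c,[.540,-.316,.080]).astype(int); print(u,v)
m=np.zeros_like(g); cv2.circle(m,(u,v),26,255,-1); m=((g>110)&(m>0)).astype(np.uint8)
pts=np.argwhere(m)[:,::-1].astype(np.float32); print(len(pts))
W=np.array([onz(c,*p,.092)[:2] for p in pts]); L=cv2.fitLine(W.astype(np.float32),2,0,.01,.01).ravel()
print('line yaw',np.arctan2(L[1],L[0]),'expect -0.696 (or +-pi)',W.mean(0))
E
```

```text
t: 7.02
tool_pos: [0.5405, -0.316, 0.3807]
orientation: [1.077, 2.951, 0.0]
force: [0.3, 0.6, -0.5]
opening: 0.093
gripper_force: 0.0
t: 7.4
tool_pos: [0.5402, -0.3159, 0.3878]
orientation: [-1.076, -2.949, -0.001]
force: [0.2, -0.4, 0.0]
opening: 0.0932
gripper_force: 0.0
318 232
77
line yaw -0.666774 expect -0.696 (or +-pi) [ 0.5324543  -0.30921528]
```

View pics/w2.png

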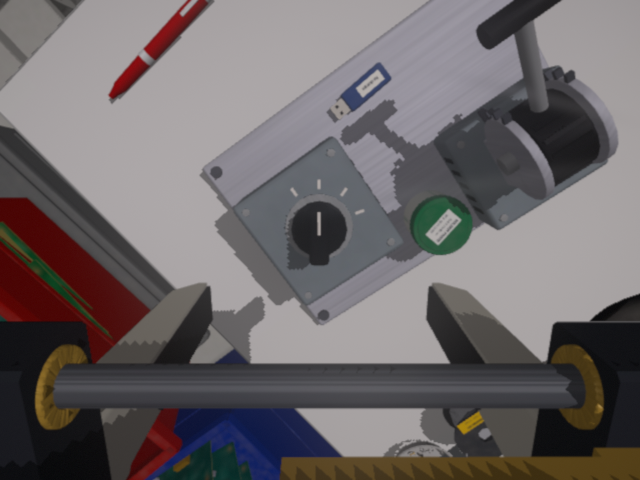

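The knob's line now points at the second mark, 0.57 rad from the first, which is close to 0.6. The dial is still at rest and the loose things haven't moved. Next: move above the lever bar with the fingers shut and turned across it.

```bash
python3 -m handwheel '[[-0.5,2.05,0,-0.12,0.5],[-0.5,2.05,0,-0.12,1],[-0.5,2.05,0,-0.12,1],[-0.5,2.05,0,-0.12,1],[-0.5,2.05,0,-0.12,1],[-0.5,2.05,0,-0.12,1],[-0.5,2.05,0,-0.12,1],[-0.5,2.05,0,-0.12,1],[0,0,0,0,1],[0,0,0,0,1]]' 20;  python3 -m handwheel '[[0,0,-3,0,1],[0,0,-1.5,0,1],[0,0,0,0,1],[0,0,0,0,1],[0,0,0,0,1]]'
python3 - <<'E'
from h import *
from plant import read_camera
c=get_calibration('wrist'); im=read_camera('wrist')[:,:,::-1].copy()
cv2.imwrite('pics/w3.png',im); print(proj(c,[.507,-.153,.13]))
cv2.imwrite('pics/s3.png',cv2.resize(read_camera('scene')[150:370,220:480,::-1],None,fx=3,fy=2.7))
E
```

```text
t: 8.7
tool_pos: [0.5005, -0.1524, 0.3892]
orientation: [-2.315, -2.123, 0.001]
force: [0.2, -0.4, 0.2]
opening: 0.0011
gripper_force: 0.0
t: 9.32
tool_pos: [0.5009, -0.1523, 0.3459]
orientation: [2.317, 2.119, 0.001]
force: [-0.1, -0.2, 0.1]
opening: 0.0001
gripper_force: 0.0
[329.19601556 278.37960904]
```

View pics/w3.png

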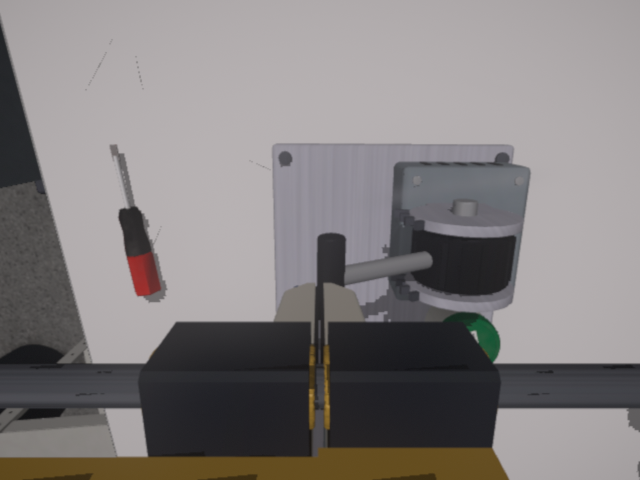

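View pics/s3.png

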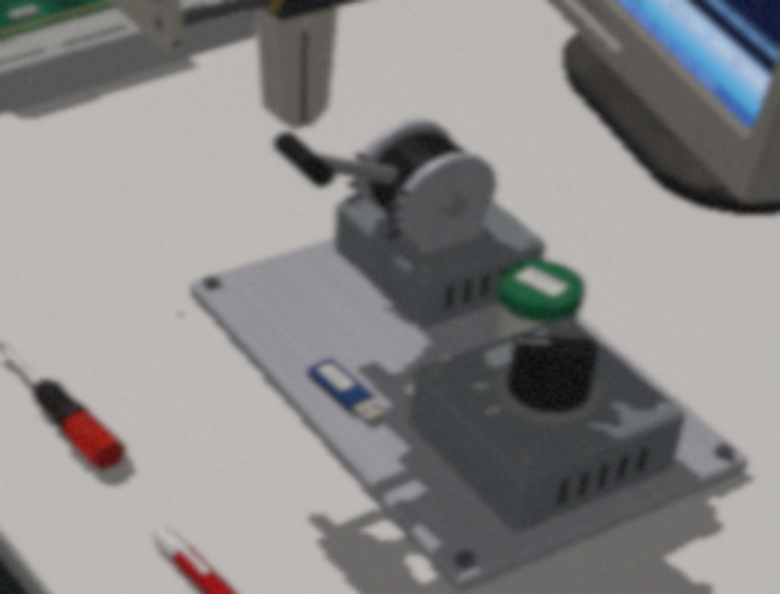

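The wrist view puts the bar at column ~332, under the shut tips (275–365); the scene view shows the tips above the bar. Press down, stopping short of the third click.

```bash
python3 -m handwheel '[[0,0,-1,0,1],[0,0,-1,0,1],[0,0,-1,0,1],[0,0,-1,0,1],[0,0,-1,0,1],[0,0,0,0,1]]'; python3 -m handwheel '[[0,0,-1,0,1],[0,0,-1,0,1],[0,0,-0.8,0,1],[0,0,-0.5,0,1],[0,0,0,0,1],[0,0,0,0,1]]'
```

```text
t: 10.18
tool_pos: [0.4997, -0.152, 0.2934]
orientation: [-2.316, -2.119, 0.003]
force: [-6.4, 0.0, 9.1]
opening: 0.0006
gripper_force: 4.1
t: 10.92
tool_pos: [0.5004, -0.1521, 0.2618]
orientation: [-2.318, -2.12, 0.001]
force: [-2.7, 1.4, 7.7]
opening: 0.0004
gripper_force: 4.0
```

```bash
python3 -m handwheel '[[0,0,-0.5,0,1],[0,0,-0.5,0,1],[0,0,-0.4,0,1],[0,0,-0.2,0,1],[0,0,0,0,1],[0,0,0,0,1]]'
python3 - <<'E'
from h import *
from plant import read_camera
cv2.imwrite('pics/s4.png',cv2.resize(read_camera('scene')[170:300,280:430,::-1],None,fx=5,fy=4.5,interpolation=cv2.INTER_CUBIC))
E
```

```text
t: 11.68
tool_pos: [0.5021, -0.1523, 0.2475]
orientation: [2.314, 2.117, 0.005]
force: [3.7, 0.5, 9.5]
opening: 0.0003
gripper_force: 4.4
```

View pics/s4.png

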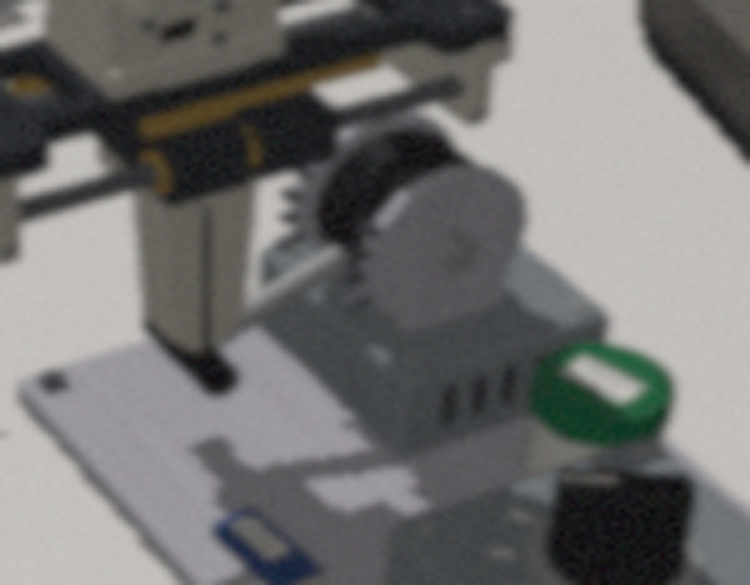

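The lever lies under the tips near the lowest lug, with the bar's near end at about (324,253) in the full picture. By the tip height the dial is at about 0.87 rad. I'll nudge it 2 mm and cross-check with the camera ray.

```bash
python3 -m handwheel '[[0,0,-0.2,0,1],[0,0,0,0,1],[0,0,0,0,1],[0,0,0,0,1],[0,0,0,0,1],[0,0,0,0,1]]'
python3 - <<'E'
from h import *
from plant import read_camera,readout
c=get_calibration('scene'); im=read_camera('scene'); g=cv2.cvtColor(im,cv2.COLOR_RGB2GRAY)
w=g[240:262,305:335]; ys,xs=np.where(w<50)
i=np.where(xs>xs.max()-4)[0]; e=np.array([305+xs.max()-2.,240+ys[i].mean()]); print('end px',e)
ex=np.array([np.cos(-.096),np.sin(-.096)]); ey=np.array([-ex[1],ex[0]])
for a in(.7,.8,.9,1.0):
    p=np.array([.586,-.161])-ex*.09*np.cos(.5-a)-ey*.022
    print(a,proj(c,[*p,.087+.09*np.sin(.5-a)]))
s=readout.read_state(); print(s['tool_pos'],s['force'],s['dq'].round(3) if hasattr(s['dq'],'round') else s['dq'])
E
```

```text
t: 12.48
tool_pos: [0.5023, -0.1524, 0.2458]
orientation: [2.314, 2.117, 0.006]
force: [4.7, 0.9, 10.5]
opening: 0.0007
gripper_force: 4.9
end px [324.         253.68181818]
0.7 [322.63706304 248.17934601]
0.8 [323.7333788  251.96103547]
0.9 [325.27373246 255.40106134]
1.0 [327.23252434 258.47115557]
[ 0.50234781 -0.15237149  0.24581886] [4.83064848 1.54557035 9.29053577] [ 0.     0.     0.001  0.001 -0.001  0.   ]
```

```bash
python3 -m handwheel '[[0,0,-0.1,0,1],[0,0,0,0,1],[0,0,0,0,1],[0,0,0,0,1],[0,0,0,0,1]]'; python3 -c "
from plant import job; print(job.close_job())"
```

```text
t: 13.15
tool_pos: [0.5024, -0.1524, 0.2449]
orientation: [2.314, 2.117, 0.006]
force: [3.8, 0.8, 11.1]
opening: 0.0005
gripper_force: 5.4
the job is handed in; nothing more can be done
None
```

I turned the selector one click into its second position and let go of it, and the fingers are holding the load-dial lever down at the third click (about 0.9 rad from the tip height, slightly less from the camera, about 11 N); the job was handed in at 13 s, and no verdict came back.

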